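# Index the blue part round to the inspection lens

### The job

Work the red lever of the ratchet index table, full stroke after full stroke and letting it spring right back each time, until the blue part stands squarely in front of the camera lens. Leave the lever at rest in its home position; do not touch the turntable or the parts on it, and leave the steel ring gauge where it lies.

Things in the scene. Friction and masses are not known exactly. Their poses are not given: they have to be found in the camera images.
- platter: silver turntable, 154 mm wide, top 42 mm above the bench, on a 12-tooth ratchet wheel (180 mm wide, 22-34 mm up); turns only counter-clockwise seen from above. Origin on its upright axis at bench level, z up; x points to the blue part (22x22x26 mm block, white dot, centre 64 mm from the axis, 55 mm up). Four other parts on it, none taller. Fixed black round base below, 330 mm wide, 12 mm thick
- focus (a point): where the blue part's centre belongs: 64 mm from the platter's axis, 55 mm above the bench, straight in front of the camera lens: a level black barrel, 38 mm thick, silver nose ring, on a bracket at the base's rim, looking at the axis (nose 109 mm from the axis, top 87 mm up). The short post with a black knob on the rim is a fixed spindle lock, not used
- handle (a point): centre of the lever's red upright grip, 22 mm thick, 32-90 mm above the bench, 140 mm from the platter's axis, robot side, now home. Pushed counter-clockwise (from above) about that axis it swings 41 deg to a hard stop (6 N); a spring returns it. A full stroke turns the platter one 30 deg tooth (first: up to 41) and ends whole 30 deg steps from blue at the lens; the platter stays on the return
- ring_gauge: a bystander: loose plain steel ring, 68 mm outside, 40 mm bore, 24 mm high, lying flat on the bench to the right of the index table; origin: centre of its underside

How it is judged:
By the outcome, as a careful person would: the job done as asked, in the order asked, and still so for the second after the job is handed in, with the robot touching nothing.
It also fails if it takes over 54 s, if anything falls off the work surface, if the arm or the gripper's body presses on something with over 40 N, if the wrist force passes 120 N, or if a joint passes its speed limit or range.

### The arm

A 6-joint arm with a two-finger parallel gripper is mounted at the origin on the work surface. World frame = base frame: x ahead of the robot, y to its left, z up, the work surface at z = 0. Lengths are in mm, angles in rad, forces in N, time in s.
With the tool pointing down it reaches from about 350 to 875 mm from the base axis. Payload 4.2 kg.
Tool frame: the origin (TCP) lies at the very end of the fingers, on their centre line; the grasp point (between the pads) lies 19 mm behind it; z points along the fingers, y is the line along which they close (so a half turn about z gives the same grasp; the last joint's range is limited). The gripper opens to 85 mm and grips with 20 to 120 N. Pads are 22 mm wide; open, the fingers measure 114 mm over their backs; the gripper's body (76 mm by 85 mm) begins 54 mm behind the grasp point. The pads swing forward as they close: fully open they stand 13 mm farther back than shut.
Start: joints at [1.439, 0.385, 0.008, 0, -1.194, -0.259], TCP at [238.047, 577.869, 231.312] pointing down, gripper open.
Joint ranges: [-3.14, 3.14], [-1.21, 2.06], [-1.07, 1.41], [-3.16, 2.05], [-2.99, -0.16], [-3.1, 3.1]. Speed limits (rad/s): [2.79, 2.79, 3.14, 3.14, 3.14, 3.14].

### API

Orientations are given as a unit quaternion [x, y, z, w].
In Python, from bench import arm, optics gives the robot as it stands. The module is installed in compiled form; this text tells all that it offers.
- The arm moves only by the tool step_arm, never from a script. Its argument "motion" is a list of rows, each an object with "dr": the turn, a rotation vector about the tool's x, y, z in units of 8 degrees (1.0 is 8 degrees), a list of three; "slide": the shift along the tool's x, y, z in mm, a list of three; "jaw": the finger opening in mm, from 0 to 85.4. A call has exactly 8 rows; each row is the pose to reach, as a shift and turn from the pose commanded when the call began, along the tool's axes at that moment; what a row does not reach only later rows make up. A row lasts 1/8 s, in which the tool goes at most 62.5 mm and 10.7 degrees, less where a joint would pass 70% of its speed; a pose out of reach is approached as far as the arm can. A call with a gripper value outside its range is refused whole. The fingers move at their own pace and stop on an object; the grip force is fixed at half the most. Time passes only in rows, so rows that repeat a pose let the fingers close, or fill a call up. It gives the time, the measured TCP pose, the force, the opening and the grip force at its end, in the units of the state.
- arm.read_state(): the state, without advancing time (a new reading comes with each control period).
- optics.get_image(name): name is "side" or "top" or "wrist"; returns the picture (420x560x3 uint8, blue, green, red); there is no depth.
- optics.camera_info(name): a dict with "camera_matrix" (3x3 intrinsics, pixels), "k1" (the pictures are not rectified: a ray, as slopes to the right and down, at radius r is drawn at 1 + k1 r^2 times it, then the intrinsics apply), "view" (4x4, takes a point from world to camera coordinates); the wrist camera has in their place "T_tool_cam" (4x4, takes a point from camera to tool coordinates, whose origin is the TCP and whose axes are the flange's). Camera axes: x right, y up, looking along -z (the intrinsics and any distortion apply to the point x, -y, -z); pixel columns grow to the right and rows downward; lengths in mm; the calibration is good to about 2 mm. A picture is of the moment at which its call begins: read the wrist's pose just before it. camera_info takes no time and is no camera call.
- arm.job_done(): hands the job in; it is judged then, once.
The state is a dict: "clock": time; "joints": joint angles; "joint_vel": joint speeds; "joint_efforts": joint torques, N m; "position": TCP position; "ee_rot": TCP orientation; "contact_force": force on the tool from outside, world axes, zero at the start; "wrist_torque": the same for the moment, N m; "gripper_width": finger opening in mm; "grasp_force": force on a finger pad.
Only numpy, scipy, OpenCV 4.12 (cv2) and the standard library are available. Lean on these libraries where they do the work, as an engineer would, in place of code of your own. Each camera call takes 0.05 s, during which the arm holds its last target. There are 200 camera calls.

## Working session

There is one attempt and no reset: what is moved stays moved. The work goes in short steps, Python scripts to look and compute and a tool call to move; the robot and the scene stay as the last step left them, time stands still between calls to the robot, and variables do not carry over. Pictures are saved under pics/ and viewed, at most 10 in all, crops included, and the job is handed in when it is done.

Besides the shell and the picture viewer there is one more tool, called after "Request:" as name(argument=value, ...) on one line, values as JSON. step_arm: Moves the arm, as the interface text tells. Its arguments: {"type":"object","properties":{"motion":{"type":"array","items":{"type":"object","properties":{"dr":{"type":"array","items":{"type":"number"}},"slide":{"type":"array","items":{"type":"number"}},"jaw":{"type":"number"}}}}},"required":["motion"]}

```bash
mkdir -p pics
python3 - <<'E'
from bench import arm, optics
import cv2
s=arm.read_state(); print(s)
for n in("top","side"):
    i=optics.camera_info(n); print(n,i)
    cv2.imwrite(f"pics/{n}0.png",optics.get_image(n))
E
```

```text
{'clock': 0.0, 'joints': array([ 1.43856916e+00,  3.85551525e-01,  6.61762006e-03, -5.46144318e-04,
       -1.19397139e+00, -2.58614403e-01]), 'joint_vel': array([-3.50848605e-04,  4.16028292e-05, -9.57182925e-04,  8.14115300e-04,
        1.39109386e-03,  1.04628099e-04]), 'joint_efforts': array([-1.48652027e-03, -3.92289519e+01,  1.88394892e+01,  4.18626130e+00,
       -4.63826931e-03, -8.03823525e-06]), 'position': array([237.84293883, 577.34132097, 230.21440036]), 'ee_rot': array([ 9.80945903e-01, -1.94278043e-01, -1.86707668e-04,  1.06840869e-03]), 'contact_force': array([ 0.72280921, -0.67503477, -0.5453969 ]), 'wrist_torque': array([-0.01863746, -0.0237275 , -0.0693992 ]), 'grasp_force': 0.0, 'gripper_width': 85.04239433742332}
top {'camera_matrix': array([[463.55380133,   0.        , 276.76780876],
       [  0.        , 463.55380133, 205.71432799],
       [  0.        ,   0.        ,   1.        ]]), 'k1': -0.13841527142443572, 'view': array([[ 7.06890986e-03, -9.99587388e-01, -2.78403429e-02,
        -1.08767971e+02],
       [ 9.85080926e-01,  2.17363409e-03,  1.72078019e-01,
        -5.26206692e+02],
       [-1.71946503e-01, -2.86413947e-02,  9.84689835e-01,
        -7.61556080e+02],
       [ 0.00000000e+00,  0.00000000e+00,  0.00000000e+00,
         1.00000000e+00]])}
side {'camera_matrix': array([[537.75929491,   0.        , 276.34319377],
       [  0.        , 537.75929491, 201.80531187],
       [  0.        ,   0.        ,   1.        ]]), 'k1': -0.06766666229823307, 'view': array([[ 8.98715694e-01, -4.38478729e-01, -6.81949220e-03,
        -5.11721314e+02],
       [ 2.56016156e-01,  5.11983905e-01,  8.19956223e-01,
        -1.29638993e+02],
       [-3.56041893e-01, -7.38653426e-01,  5.72385610e-01,
        -8.75676491e+02],
       [ 0.00000000e+00,  0.00000000e+00,  0.00000000e+00,
         1.00000000e+00]])}
```

View pics/top0.png

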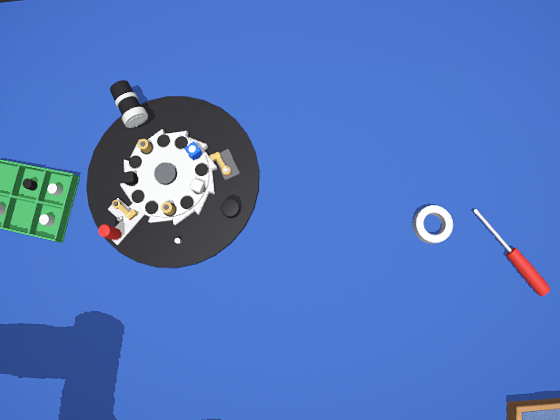

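View pics/side0.png

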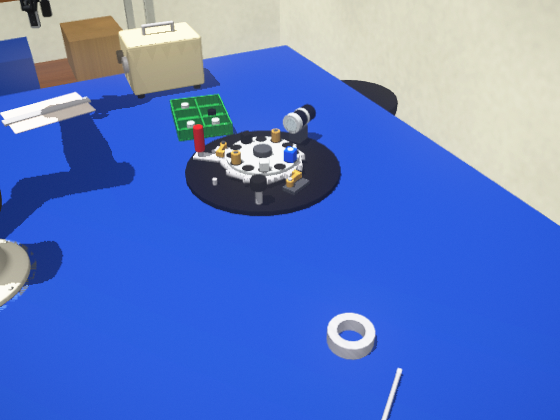

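The top view shows the platter axis at about (165,174), the red grip at (105,231), blue at (193,150), the lens nose at (134,117) and the ring at (433,224). The side view agrees. I'll enlarge the table next.

```bash
python3 - <<'E'
import cv2
a=cv2.imread("pics/top0.png")[70:280,60:280]
b=cv2.imread("pics/side0.png")[90:220,170:350]
cv2.imwrite("pics/c1.png",cv2.resize(a,None,fx=2.8,fy=2.8,interpolation=cv2.INTER_CUBIC))
cv2.imwrite("pics/c2.png",cv2.resize(b,None,fx=4,fy=4,interpolation=cv2.INTER_CUBIC))
E
cat > h.py <<'E'
import numpy as np, cv2
from bench import optics
def ray(n,u,v):
    i=optics.camera_info(n);K=i["camera_matrix"]
    p=cv2.undistortPoints(np.array([[[u,v]]],float),K,np.array([i["k1"],0,0,0]))[0,0]
    V=i["view"];R=V[:3,:3]
    return -R.T@V[:3,3], R.T@np.array([p[0],-p[1],-1])
def atz(n,u,v,z):
    c,d=ray(n,u,v); return c+d*(z-c[2])/d[2]
def proj(n,P):
    i=optics.camera_info(n);V=i["view"];q=V[:3,:3]@P+V[:3,3]
    s=np.array([q[0],-q[1]])/-q[2]; s=s*(1+i["k1"]*(s@s))
    return i["camera_matrix"][:2,:2]@s+i["camera_matrix"][:2,2]
E
```

```text
(no output)
```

View pics/c1.png

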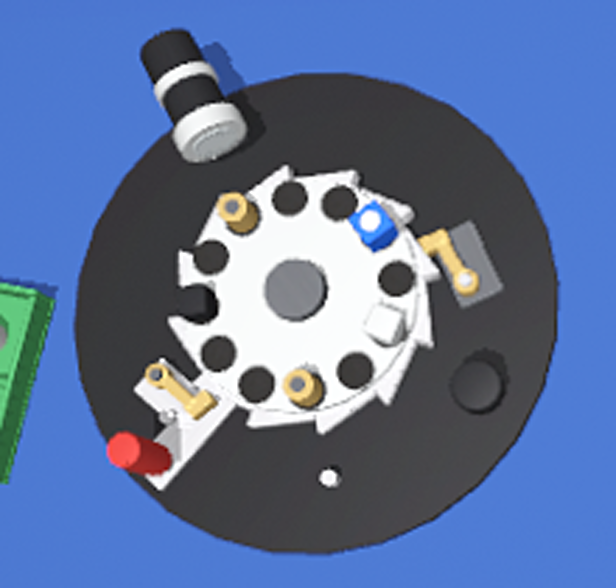

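View pics/c2.png

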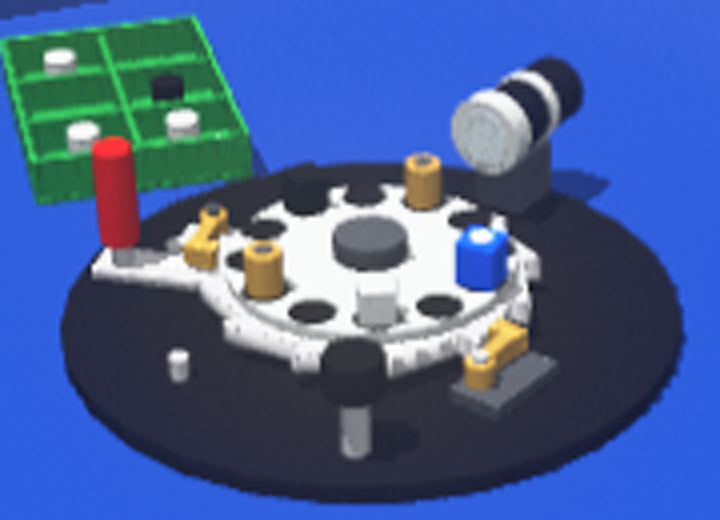

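The crop gives, in top-image terms: hub centre (295,290), grip top (125,449), blue dot (370,220) and nose face (215,143). The white stop pin is at (330,478). In the side crop the grip top is at (113,147) and the dot at (483,237).

Run:
```python
from h import *
f=lambda x,y:(60+x/2.8-.3,70+y/2.8-.3)
g=lambda x,y:(170+x/4-.4,90+y/4-.4)
base=[atz("top",*f(*p),12)[:2] for p in((75,312),(558,300),(322,72),(316,553),(145,140),(497,470))]
A=np.array([[*(2*b),1] for b in base]);r=np.linalg.lstsq(A,[b@b for b in base],rcond=None)[0]
c=r[:2];print("base c",c,"R",np.sqrt(r[2]+c@c))
c2=[atz("side",*g(*p),12)[:2] for p in((62,325),(683,320),(378,503),(370,163))];print("side base",c2)
print("hub",atz("top",*f(295,290),50),atz("side",*g(371,238),50))
def rep(n,P):
    d=P[:2]-c;print(n,P.round(1),"r",np.hypot(*d).round(1),"ang",np.degrees(np.arctan2(d[1],d[0])).round(1))
rep("grip top",atz("top",*f(125,449),90));rep("grip side",atz("side",*g(113,147),90))
rep("dot",atz("top",*f(370,220),68));rep("dot side",atz("side",*g(483,237),68))
rep("nose",atz("top",*f(213,143),66));rep("nose side",atz("side",*g(491,133),66))
rep("rear lens",atz("top",*f(165,42),87))
rep("pin",atz("top",*f(330,478),25)); rep("lock",atz("top",*f(478,382),60))
from bench import arm
print(arm.read_state()["clock"], optics.camera_info("wrist"))
```

```text
base c [584.33869506  92.29654749] R 165.78785944555406
side base [array([427.63301204, 147.48031743]), array([721.88543911,   5.32421611]), array([509.96196413, -70.14293886]), array([649.53136664, 241.38502863])]
hub [583.6836645   92.24649992  50.        ] [584.33277603  96.74798028  50.        ]
grip top [476.7 180.8  90. ] r 139.3 ang 140.6
grip side [475.  181.4  90. ] r 141.0 ang 140.8
dot [623.9  41.9  68. ] r 64.1 ang -51.8
dot side [622.4  42.9  68. ] r 62.4 ang -52.4
nose [677.1 147.4  66. ] r 107.9 ang 30.7
nose side [681.8 148.4  66. ] r 112.5 ang 29.9
rear lens [738.6 177.4  87. ] r 176.2 ang 28.9
pin [466.9  70.5  25. ] r 119.4 ang -169.5
lock [523.  -27.5  60. ] r 134.6 ang -117.1
0.1 {'camera_matrix': array([[373.47920322,   0.        , 284.8711525 ],
       [  0.        , 373.47920322, 213.73087626],
       [  0.        ,   0.        ,   1.        ]]), 'k1': -0.0890072890369769, 'T_tool_cam': array([[-3.14027268e-04,  9.62478011e-01,  2.71359502e-01,
         6.87819663e+01],
       [ 9.99999755e-01,  4.72080370e-04, -5.17172914e-04,
        -1.69622801e-01],
       [-6.25871052e-04,  2.71359273e-01, -9.62477923e-01,
        -1.41593459e+02],
       [ 0.00000000e+00,  0.00000000e+00,  0.00000000e+00,
         1.00000000e+00]])}
```

```bash
cat >> h.py <<'E'
from scipy.spatial.transform import Rotation as R
C=np.array([584.3,93.2])
def lev(th,d,z,r=140):
    t=np.radians(th);n=np.array([-np.sin(t),np.cos(t)])
    p=C+r*np.array([np.cos(t),np.sin(t)])-d*n
    return np.array([*p,z]),th+180   # tool x yaw (tool y = yaw-90 = th+90)
def rows(p0,y0,targets):
    x=np.radians(y0);Rt=np.array([[np.cos(x),np.sin(x),0],[np.sin(x),-np.cos(x),0],[0,0,-1]])
    for p,y in targets:
        dy=(y-y0+180)%360-180
        print("slide",(Rt.T@(p-p0)).round(1),"drz",round(-dy/8,2))
E
python3 - <<'E'
from h import *
rows(np.array([238,577.9,231.3]),-22.41,[lev(140.7,40,130)])
a=lev(140.7,40,130);print(a);rows(*a,[lev(140.7,40,52)])
a=lev(140.7,40,52);rows(*a,[lev(140.7,26,52)]+[lev(140.7+k,26,52) for k in (5,11,17,23,29,35,40)])
E
```

```text
slide [382.6 237.1 101.3] drz 2.11
(array([501.29760554, 212.82693056, 130.        ]), 320.7)
slide [ 0.  0. 78.] drz -0.0
slide [-0. 14.  0.] drz -0.0
slide [-1.7 26.3  0. ] drz -0.62
slide [-2.4 41.2  0. ] drz -1.38
slide [-1.5 56.1  0. ] drz -2.12
slide [ 1.  70.8  0. ] drz -2.88
slide [ 4.9 85.1  0. ] drz -3.62
slide [10.4 99.   0. ] drz -4.38
slide [ 16.  110.1   0. ] drz -5.0
```

Request:
step_arm(motion=[{"dr":[0,0,0.5],"slide":[50,31,13],"jaw":0},{"dr":[0,0,1],"slide":[100,62,26],"jaw":0},{"dr":[0,0,1.5],"slide":[150,93,39],"jaw":0},{"dr":[0,0,2],"slide":[200,124,52],"jaw":0},{"dr":[0,0,2.11],"slide":[250,155,65],"jaw":0},{"dr":[0,0,2.11],"slide":[300,186,78],"jaw":0},{"dr":[0,0,2.11],"slide":[350,217,92],"jaw":0},{"dr":[0,0,2.11],"slide":[382.6,237.1,101.3],"jaw":0}])

```text
clock: 1.1
position: [502.0, 210.4, 129.0]
ee_rot: [0.942, -0.337, -0.001, 0.001]
contact_force: [0.1, 0.6, 0.0]
gripper_width: 0.3
grasp_force: 0.0
```

Request:
step_arm(motion=[{"dr":[0,0,0],"slide":[0,0,0],"jaw":0},{"dr":[0,0,0],"slide":[0,0,0],"jaw":0},{"dr":[0,0,0],"slide":[0,0,0],"jaw":0},{"dr":[0,0,0],"slide":[0,0,0],"jaw":0},{"dr":[0,0,0],"slide":[0,0,0],"jaw":0},{"dr":[0,0,0],"slide":[0,0,0],"jaw":0},{"dr":[0,0,0],"slide":[0,0,0],"jaw":0},{"dr":[0,0,0],"slide":[0,0,0],"jaw":0}])

```text
clock: 2.1
position: [501.5, 212.9, 130.0]
ee_rot: [0.942, -0.336, 0.0, 0.0]
contact_force: [-0.4, 0.9, 0.2]
gripper_width: 0.0
grasp_force: 0.0
```

Run:
```python
from h import *
from bench import arm
s=arm.read_state();print(s["clock"],s["position"],s["ee_rot"],s["gripper_width"])
im=np.hstack([cv2.resize(optics.get_image("top")[100:300,40:240],(400,400)),cv2.resize(optics.get_image("wrist"),(400,300))[:300] .__class__((0,)) if 0 else cv2.copyMakeBorder(cv2.resize(optics.get_image("wrist"),(400,300)),0,100,0,0,0)])
cv2.imwrite("pics/p1.png",im)
```

```text
2.1 [501.49812204 212.86940351 130.01850354] [ 9.41840610e-01 -3.36059914e-01  1.11036476e-05  1.22790266e-05] 0.010742470477531076
```

View pics/p1.png

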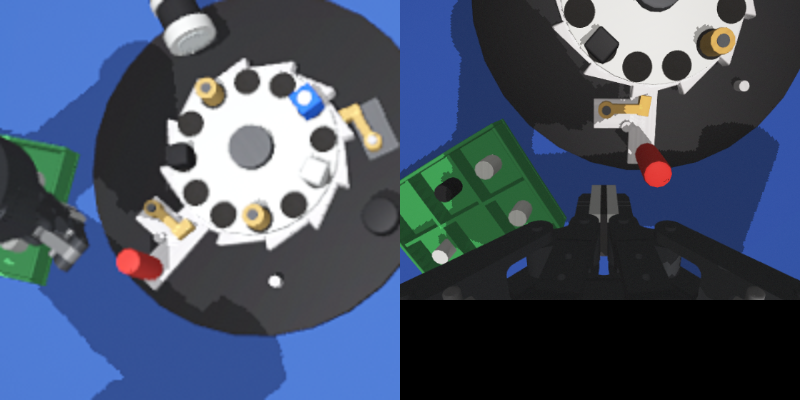

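The closed fingers stand clear of the grip, beside it and over the bench, and the grip, dot and lens are unmoved. The finger linkage widens above the tips, so I'll push with TCP at z=66, where only about the last 24 mm of the fingers overlaps the grip.

Request:
step_arm(motion=[{"dr":[0,0,0],"slide":[0,0,16],"jaw":0},{"dr":[0,0,0],"slide":[0,0,32],"jaw":0},{"dr":[0,0,0],"slide":[0,0,48],"jaw":0},{"dr":[0,0,0],"slide":[0,0,64],"jaw":0},{"dr":[0,0,0],"slide":[0,0,64],"jaw":0},{"dr":[0,0,0],"slide":[0,4,64],"jaw":0},{"dr":[0,0,0],"slide":[0,8,64],"jaw":0},{"dr":[0,0,0],"slide":[0,10,64],"jaw":0}])

```text
clock: 3.2
position: [495.1, 205.0, 66.6]
ee_rot: [0.942, -0.336, 0.0, -0.0]
contact_force: [-0.4, -1.2, 0.2]
gripper_width: 0.0
grasp_force: 0.0
```

Run:
```python
from h import *
a=lev(140.7,30,66);rows(*a,[lev(140.7+k,26,66) for k in (3,8,14,20,26,31,35,38)])
a=lev(178.7,26,66);print(a);rows(*a,[lev(178.7+k,26,66) for k in (1,2,3,4,5,6)])
```

```text
slide [-1.2 11.4  0. ] drz -0.38
slide [-2.3 23.7  0. ] drz -1.0
slide [-2.1 38.6  0. ] drz -1.75
slide [-0.4 53.5  0. ] drz -2.5
slide [ 2.8 68.   0. ] drz -3.25
slide [ 6.6 79.8  0. ] drz -3.88
slide [10.4 89.   0. ] drz -4.38
slide [13.7 95.7  0. ] drz -4.75
(array([444.92590537, 122.36953454,  66.        ]), 358.7)
slide [-0.4  2.4  0. ] drz -0.12
slide [-0.8  4.9  0. ] drz -0.25
slide [-1.2  7.4  0. ] drz -0.38
slide [-1.5  9.8  0. ] drz -0.5
slide [-1.7 12.3  0. ] drz -0.62
slide [-2.  14.8  0. ] drz -0.75
```

Request:
step_arm(motion=[{"dr":[0,0,-0.38],"slide":[-1.2,11.4,0],"jaw":0},{"dr":[0,0,-1],"slide":[-2.3,23.7,0],"jaw":0},{"dr":[0,0,-1.75],"slide":[-2.1,38.6,0],"jaw":0},{"dr":[0,0,-2.5],"slide":[-0.4,53.5,0],"jaw":0},{"dr":[0,0,-3.25],"slide":[2.8,68,0],"jaw":0},{"dr":[0,0,-3.88],"slide":[6.6,79.8,0],"jaw":0},{"dr":[0,0,-4.38],"slide":[10.4,89,0],"jaw":0},{"dr":[0,0,-4.75],"slide":[13.7,95.7,0],"jaw":0}])

```text
clock: 4.2
position: [445.2, 123.3, 66.7]
ee_rot: [1.0, -0.01, 0.001, -0.001]
contact_force: [-3.7, 6.2, 1.2]
gripper_width: 0.1
grasp_force: 2.8
```

Request:
step_arm(motion=[{"dr":[0,0,0],"slide":[0,0,0],"jaw":0},{"dr":[0,0,0],"slide":[0,0,0],"jaw":0},{"dr":[0,0,-0.12],"slide":[-0.4,2.4,0],"jaw":0},{"dr":[0,0,-0.25],"slide":[-0.8,4.9,0],"jaw":0},{"dr":[0,0,-0.25],"slide":[-0.8,4.9,0],"jaw":0},{"dr":[0,0,-0.25],"slide":[-0.8,4.9,0],"jaw":0},{"dr":[0,0,-0.25],"slide":[-0.8,4.9,0],"jaw":0},{"dr":[0,0,-0.25],"slide":[-0.8,4.9,0],"jaw":0}])

```text
clock: 5.2
position: [444.7, 117.9, 66.2]
ee_rot: [1.0, 0.006, 0.0, -0.0]
contact_force: [-2.3, 4.7, 3.7]
gripper_width: -0.1
grasp_force: 2.4
```

Run:
```python
from h import *
cv2.imwrite("pics/p2.png",cv2.resize(optics.get_image("top")[70:280,60:280],None,fx=2.8,fy=2.8,interpolation=cv2.INTER_CUBIC))
```

```text
(no output)
```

View pics/p2.png

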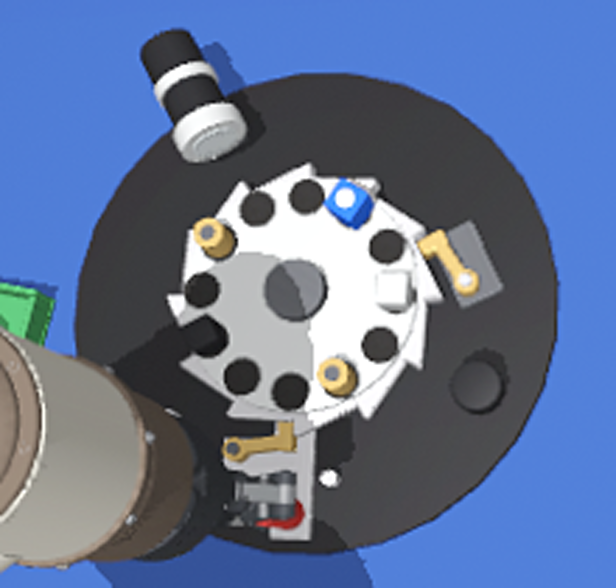

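The blue dot has moved to (345,198). The lever is nearly at the stop, with a small gap left to the pin at (330,478). The grip is against the finger at about (288,513).

Run:
```python
from h import *
from bench import arm
f=lambda x,y:(60+x/2.8-.3,70+y/2.8-.3)
P=atz("top",*f(345,198),68)[:2]-C;print("blue",np.hypot(*P),np.degrees(np.arctan2(P[1],P[0])))
print(atz("top",*f(303,513),90),atz("top",*f(290,530),90))
for z in(66,90):
  for d in(-11,11): print(z,d,(np.array(proj("top",np.array([444.7+d,117.9-14,z])))-[60,70]+.3)*2.8)
for th in (181.7,178):
    p=lev(th,0,90)[0]; print(th,(np.array(proj("top",p))-[60,70]+.3)*2.8)
a=lev(180.7,26,66);print(a);rows(*a,[lev(180.7+k,26,66) for k in (1,2,3,4,5,6)])
```

```text
blue 64.3072727284162 -32.67429786533611
[439.99346415  69.76469534  90.        ] [429.98418892  77.11740222  90.        ]
66 -11 [257.62727753 525.60176587]
66 11 [259.27226492 489.27246969]
90 -11 [245.70465698 523.00763549]
90 11 [247.45389439 485.5734277 ]
181.7 [271.15280786 505.14184181]
178 [256.16134311 504.91426191]
(array([443.99280623, 117.48767949,  66.        ]), 360.7)
slide [-0.4  2.4  0. ] drz -0.12
slide [-0.8  4.9  0. ] drz -0.25
slide [-1.2  7.4  0. ] drz -0.38
slide [-1.5  9.8  0. ] drz -0.5
slide [-1.7 12.3  0. ] drz -0.62
slide [-2.  14.8  0. ] drz -0.75
```

Blue is at -32.7° and the stroke should end at -30°, so about 3° is left. I'll push on gently to the stop.

Request:
step_arm(motion=[{"dr":[0,0,-0.12],"slide":[-0.4,2.4,0],"jaw":0},{"dr":[0,0,-0.25],"slide":[-0.8,4.9,0],"jaw":0},{"dr":[0,0,-0.38],"slide":[-1.2,7.4,0],"jaw":0},{"dr":[0,0,-0.38],"slide":[-1.2,7.4,0],"jaw":0},{"dr":[0,0,-0.38],"slide":[-1.2,7.4,0],"jaw":0},{"dr":[0,0,-0.38],"slide":[-1.2,7.4,0],"jaw":0},{"dr":[0,0,-0.38],"slide":[-1.2,7.4,0],"jaw":0},{"dr":[0,0,-0.38],"slide":[-1.2,7.4,0],"jaw":0}])

```text
clock: 6.25
position: [443.9, 112.5, 66.3]
ee_rot: [0.999, 0.033, 0.001, -0.002]
contact_force: [-5.1, 14.2, 3.3]
gripper_width: 0.1
grasp_force: 7.3
```

```bash
cat >> h.py <<'E'
def blue(name="top"):
    im=optics.get_image(name)[100:250,90:230].astype(int)
    b,g,r=im[...,0],im[...,1],im[...,2]
    # white dot = bright region enclosed by saturated blue near radius 64
    best=None
    for a in np.arange(-60,60,.5):
        t=np.radians(a);s=0
        for dr in range(-9,10,3):
            for dt in range(-9,10,3):
                p=C+(64+dr)*np.array([np.cos(t),np.sin(t)])+dt*np.array([-np.sin(t),np.cos(t)])
                u,v=proj(name,np.array([*p,68])); q=im[int(round(v))-100,int(round(u))-90]
                s+=(q[0]-q[2])
        if best is None or s>best[0]: best=(s,a)
    return best
E
python3 - <<'E'
from h import *
print(blue())
a=lev(183.7,26,66);print(a);rows(*a,[lev(183.7+k,26,66) for k in (1,2,3,4,5)])
E
```

```text
Traceback (most recent call last):
  File "h.py", line 35, in blue
    u,v=proj(name,np.array([*p,68])); q=im[int(round(v))-100,int(round(u))-90]
        ~~~~^^^^^^^^^^^^^^^^^^^^^^^^
  File "h.py", line 11, in proj
    i=optics.camera_info(n);V=i["view"];q=V[:3,:3]@P+V[:3,3]
ValueError: time passes only in moves, steps and waits
```

Force rose to 14 N with the TCP held back about 3 mm, so the hard stop is reached. Now back off past home.

```bash
python3 - <<'E'
s=open('h.py').read()
s=s.replace("from bench import optics\n","from bench import optics\nimport functools\n_ci=functools.lru_cache(None)(lambda n:optics.camera_info(n))\n").replace("i=optics.camera_info(n)","i=_ci(n)")
open('h.py','w').write(s)
E
python3 - <<'E'
from h import *
print(blue())
a=lev(183.7,26,66);print(a);rows(*a,[lev(t,27,66) for t in (180,175,168,161,154,147)]+[lev(140.7,30,66),lev(140.7,40,66)])
a=lev(140.7,40,66);rows(*a,[lev(t,26,66) for t in (141,148,155,162,169,175,180,183.7)])
E
```

```text
(np.int64(6519), np.float64(-31.0))
(array([442.91397343, 110.11128292,  66.        ]), 363.7)
slide [  2. -10.   0.] drz 0.46
slide [  5.7 -21.9   0. ] drz 1.09
slide [ 12.5 -37.9   0. ] drz 1.96
slide [ 21.3 -52.9   0. ] drz 2.84
slide [ 31.8 -66.8   0. ] drz 3.71
slide [ 43.9 -79.3   0. ] drz 4.59
slide [ 58.1 -91.4   0. ] drz 5.38
slide [ 64.9 -98.7   0. ] drz 5.38
slide [-0.1 14.7  0. ] drz -0.04
slide [-2.2 32.   0. ] drz -0.91
slide [-2.1 49.4  0. ] drz -1.79
slide [ 0.1 66.6  0. ] drz -2.66
slide [ 4.4 83.5  0. ] drz -3.54
slide [ 9.7 97.4  0. ] drz -4.29
slide [ 15.2 108.6   0. ] drz -4.91
slide [ 19.9 116.5   0. ] drz -5.38
```

Request:
step_arm(motion=[{"dr":[0,0,0.46],"slide":[2,-10,0],"jaw":0},{"dr":[0,0,1.09],"slide":[5.7,-21.9,0],"jaw":0},{"dr":[0,0,1.96],"slide":[12.5,-37.9,0],"jaw":0},{"dr":[0,0,2.84],"slide":[21.3,-52.9,0],"jaw":0},{"dr":[0,0,3.71],"slide":[31.8,-66.8,0],"jaw":0},{"dr":[0,0,4.59],"slide":[43.9,-79.3,0],"jaw":0},{"dr":[0,0,5.38],"slide":[58.1,-91.4,0],"jaw":0},{"dr":[0,0,5.38],"slide":[64.9,-98.7,0],"jaw":0}])

```text
clock: 7.35
position: [501.2, 212.1, 65.1]
ee_rot: [0.942, -0.336, -0.001, 0.001]
contact_force: [0.5, -0.6, 0.2]
gripper_width: -0.2
grasp_force: 0.0
```

Request:
step_arm(motion=[{"dr":[0,0,0],"slide":[0,0,0],"jaw":0},{"dr":[0,0,0],"slide":[0,0,0],"jaw":0},{"dr":[0,0,0],"slide":[0,0,0],"jaw":0},{"dr":[0,0,0],"slide":[0,0,0],"jaw":0},{"dr":[0,0,0],"slide":[0,0,0],"jaw":0},{"dr":[0,0,0],"slide":[0,0,0],"jaw":0},{"dr":[0,0,0],"slide":[0,0,0],"jaw":0},{"dr":[0,0,0],"slide":[0,0,0],"jaw":0}])

```text
clock: 8.35
position: [501.4, 212.9, 66.0]
ee_rot: [0.942, -0.336, 0.0, 0.0]
contact_force: [-0.5, 0.2, -0.5]
gripper_width: 0.1
grasp_force: 0.0
```

Run:
```python
from h import *
print(blue())
cv2.imwrite("pics/p3.png",cv2.resize(optics.get_image("top")[70:280,60:280],None,fx=2.8,fy=2.8,interpolation=cv2.INTER_CUBIC))
```

```text
(np.int64(6568), np.float64(-31.0))
```

View pics/p3.png

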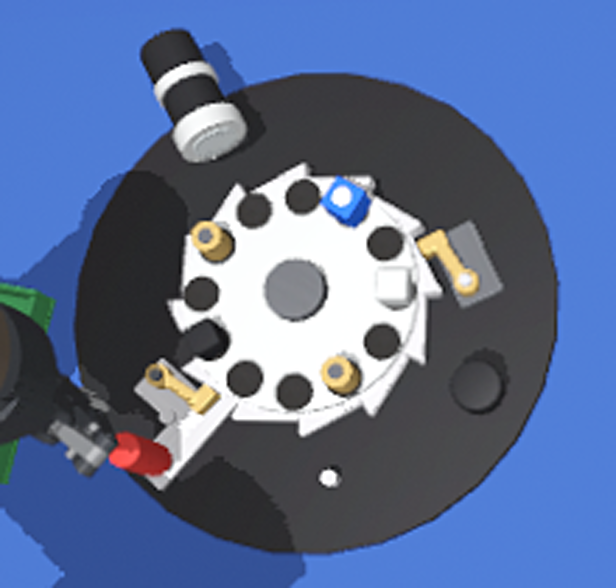

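The lever is home again (grip top at (125,450)) and blue held at about -30° (dot at (342,196)), leaving two strokes. Stroke 2:

Request:
step_arm(motion=[{"dr":[0,0,0],"slide":[0,13,0],"jaw":0},{"dr":[0,0,-0.91],"slide":[-2.2,32,0],"jaw":0},{"dr":[0,0,-1.79],"slide":[-2.1,49.4,0],"jaw":0},{"dr":[0,0,-2.66],"slide":[0.1,66.6,0],"jaw":0},{"dr":[0,0,-3.54],"slide":[4.4,83.5,0],"jaw":0},{"dr":[0,0,-4.29],"slide":[9.7,97.4,0],"jaw":0},{"dr":[0,0,-4.7],"slide":[13.3,105,0],"jaw":0},{"dr":[0,0,-5.0],"slide":[16,110,0],"jaw":0}])

```text
clock: 9.45
position: [443.6, 117.8, 66.2]
ee_rot: [1.0, 0.007, 0.0, -0.001]
contact_force: [-2.1, 5.9, 0.7]
gripper_width: -0.2
grasp_force: 2.5
```

Run:
```python
from h import *
a=lev(180.7,26,66);rows(*a,[lev(t,26,66) for t in (182.7,183.7,184)])
a=lev(184,26,66);print(a);rows(*a,[lev(t,27,66) for t in (180,175,168,161,154,147)]+[lev(140.7,30,66),lev(140.7,40,66)])
```

```text
slide [-0.8  4.9  0. ] drz -0.25
slide [-1.2  7.4  0. ] drz -0.38
slide [-1.3  8.1  0. ] drz -0.41
(array([442.82736465, 109.37075898,  66.        ]), 364)
slide [  2.2 -10.7   0. ] drz 0.5
slide [  5.9 -22.6   0. ] drz 1.12
slide [ 12.9 -38.5   0. ] drz 2.0
slide [ 21.7 -53.6   0. ] drz 2.88
slide [ 32.3 -67.4   0. ] drz 3.75
slide [ 44.4 -79.8   0. ] drz 4.62
slide [ 58.7 -91.8   0. ] drz 5.41
slide [ 65.5 -99.1   0. ] drz 5.41
```

Request:
step_arm(motion=[{"dr":[0,0,-0.12],"slide":[-0.4,2.4,0],"jaw":0},{"dr":[0,0,-0.25],"slide":[-0.8,4.9,0],"jaw":0},{"dr":[0,0,-0.38],"slide":[-1.2,7.4,0],"jaw":0},{"dr":[0,0,-0.41],"slide":[-1.3,8.1,0],"jaw":0},{"dr":[0,0,-0.41],"slide":[-1.3,8.1,0],"jaw":0},{"dr":[0,0,-0.41],"slide":[-1.3,8.1,0],"jaw":0},{"dr":[0,0,-0.41],"slide":[-1.3,8.1,0],"jaw":0},{"dr":[0,0,-0.41],"slide":[-1.3,8.1,0],"jaw":0}])

```text
clock: 10.45
position: [442.7, 112.3, 66.2]
ee_rot: [0.999, 0.035, 0.001, -0.002]
contact_force: [-8.1, 16.2, 0.7]
gripper_width: -0.2
grasp_force: 8.2
```

Request:
step_arm(motion=[{"dr":[0,0,0.5],"slide":[2.2,-10.7,0],"jaw":0},{"dr":[0,0,1.12],"slide":[5.9,-22.6,0],"jaw":0},{"dr":[0,0,2],"slide":[12.9,-38.5,0],"jaw":0},{"dr":[0,0,2.88],"slide":[21.7,-53.6,0],"jaw":0},{"dr":[0,0,3.75],"slide":[32.3,-67.4,0],"jaw":0},{"dr":[0,0,4.62],"slide":[44.4,-79.8,0],"jaw":0},{"dr":[0,0,5.41],"slide":[58.7,-91.8,0],"jaw":0},{"dr":[0,0,5.41],"slide":[65.5,-99.1,0],"jaw":0}])

```text
clock: 11.45
position: [501.5, 212.9, 65.9]
ee_rot: [0.942, -0.336, -0.0, 0.0]
contact_force: [0.9, 0.4, -0.1]
gripper_width: -0.0
grasp_force: 0.0
```

Request:
step_arm(motion=[{"dr":[0,0,0],"slide":[0,0,0],"jaw":0},{"dr":[0,0,0],"slide":[0,0,0],"jaw":0},{"dr":[0,0,0],"slide":[0,0,0],"jaw":0},{"dr":[0,0,0],"slide":[0,0,0],"jaw":0},{"dr":[0,0,0],"slide":[0,0,0],"jaw":0},{"dr":[0,0,0],"slide":[0,0,0],"jaw":0},{"dr":[0,0,0],"slide":[0,0,0],"jaw":0},{"dr":[0,0,0],"slide":[0,0,0],"jaw":0}])

```text
clock: 12.45
position: [501.4, 212.9, 66.0]
ee_rot: [0.942, -0.336, -0.0, 0.0]
contact_force: [-0.1, 0.3, -0.2]
gripper_width: -0.2
grasp_force: 0.0
```

Run:
```python
from h import *
print(blue())
```

```text
(np.int64(6462), np.float64(-1.0))
```

Blue is now near 0°, and the lens is at 30°. One more identical stroke.

Request:
step_arm(motion=[{"dr":[0,0,0],"slide":[0,13,0],"jaw":0},{"dr":[0,0,-0.91],"slide":[-2.2,32,0],"jaw":0},{"dr":[0,0,-1.79],"slide":[-2.1,49.4,0],"jaw":0},{"dr":[0,0,-2.66],"slide":[0.1,66.6,0],"jaw":0},{"dr":[0,0,-3.54],"slide":[4.4,83.5,0],"jaw":0},{"dr":[0,0,-4.29],"slide":[9.7,97.4,0],"jaw":0},{"dr":[0,0,-4.7],"slide":[13.3,105,0],"jaw":0},{"dr":[0,0,-5.0],"slide":[16,110,0],"jaw":0}])

```text
clock: 13.5
position: [443.6, 117.8, 66.2]
ee_rot: [1.0, 0.007, 0.0, -0.001]
contact_force: [-3.0, 5.1, -0.2]
gripper_width: -0.1
grasp_force: 2.5
```

Request:
step_arm(motion=[{"dr":[0,0,-0.12],"slide":[-0.4,2.4,0],"jaw":0},{"dr":[0,0,-0.25],"slide":[-0.8,4.9,0],"jaw":0},{"dr":[0,0,-0.38],"slide":[-1.2,7.4,0],"jaw":0},{"dr":[0,0,-0.41],"slide":[-1.3,8.1,0],"jaw":0},{"dr":[0,0,-0.41],"slide":[-1.3,8.1,0],"jaw":0},{"dr":[0,0,-0.41],"slide":[-1.3,8.1,0],"jaw":0},{"dr":[0,0,-0.41],"slide":[-1.3,8.1,0],"jaw":0},{"dr":[0,0,-0.41],"slide":[-1.3,8.1,0],"jaw":0}])

```text
clock: 14.5
position: [442.6, 112.2, 66.3]
ee_rot: [0.999, 0.034, 0.001, -0.002]
contact_force: [-7.8, 15.9, 1.3]
gripper_width: 0.1
grasp_force: 8.1
```

Request:
step_arm(motion=[{"dr":[0,0,0.5],"slide":[2.2,-10.7,0],"jaw":0},{"dr":[0,0,1.12],"slide":[5.9,-22.6,0],"jaw":0},{"dr":[0,0,2],"slide":[12.9,-38.5,0],"jaw":0},{"dr":[0,0,2.88],"slide":[21.7,-53.6,0],"jaw":0},{"dr":[0,0,3.75],"slide":[32.3,-67.4,0],"jaw":0},{"dr":[0,0,4.62],"slide":[44.4,-79.8,0],"jaw":0},{"dr":[0,0,5.41],"slide":[58.7,-91.8,0],"jaw":0},{"dr":[0,0,5.41],"slide":[65.5,-99.1,0],"jaw":0}])

```text
clock: 15.5
position: [501.5, 212.9, 65.9]
ee_rot: [0.942, -0.336, -0.0, 0.0]
contact_force: [0.2, 1.5, -0.2]
gripper_width: -0.1
grasp_force: 0.0
```

Request:
step_arm(motion=[{"dr":[0,0,0],"slide":[0,-5,0],"jaw":0},{"dr":[0,0,0],"slide":[0,-10,0],"jaw":0},{"dr":[0,0,0],"slide":[0,-10,-20],"jaw":0},{"dr":[0,0,0],"slide":[0,-10,-40],"jaw":0},{"dr":[0,0,0],"slide":[0,-10,-60],"jaw":0},{"dr":[0,0,0],"slide":[0,-10,-80],"jaw":0},{"dr":[0,0,0],"slide":[0,-10,-80],"jaw":0},{"dr":[0,0,0],"slide":[0,-10,-80],"jaw":0}])

```text
clock: 16.5
position: [507.0, 220.2, 145.1]
ee_rot: [0.942, -0.336, -0.001, 0.001]
contact_force: [0.4, 0.0, -0.0]
gripper_width: 0.2
grasp_force: 0.0
```

Run:
```python
from h import *
print(blue())
a=cv2.resize(optics.get_image("top")[70:280,60:280],None,fx=1.8,fy=1.8,interpolation=cv2.INTER_CUBIC)
b=cv2.resize(optics.get_image("side"),(400,300))
cv2.imwrite("pics/p4.png",np.hstack([a,cv2.copyMakeBorder(b,0,a.shape[0]-300,0,0,0)]))
```

```text
(np.int64(6464), np.float64(30.0))
```

View pics/p4.png

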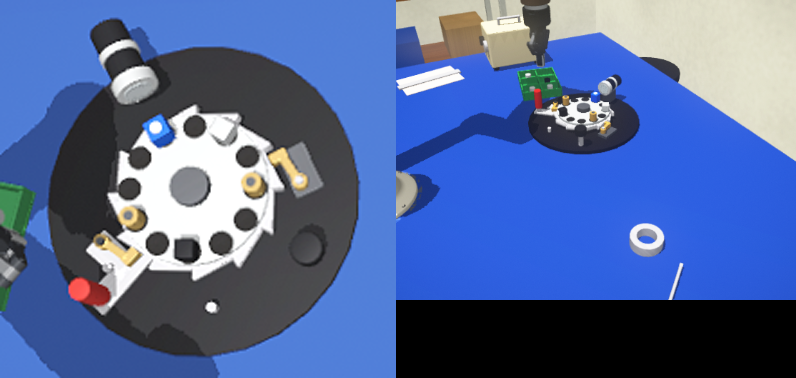

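Blue (dot at (156,127)) stands at 30°, squarely in front of the lens. The lever is home (grip top at (80,289)), the ring is untouched and the arm is clear.

```bash
python3 -c "
from bench import arm
print(arm.job_done())"
```

```text
the job is handed in; nothing more can be done
None
```

I handed the job in at about 16.6 s: three full lever strokes brought the blue part squarely in front of the lens (30° measured, lens at about 30°), with the lever back home and the ring gauge untouched; no verdict came back.

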